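Lock the hold-down bar of a casting mould

TASK

Close the clamp of the casting mould: swing the hold-down bar back over the lid until the hole in the bar lies over the hole in the latch block, then take the thumbscrew with the flat wing head from the screw rack and put it down through both holes, until its flange rests flat on the bar. Let go and leave it standing there; the round-knob screw and the hex bolt in the rack are not needed.

Things in the scene. Friction and masses are not known exactly. Their poses are not given: they have to be found in the camera images.
- latch_hole (a point): Centre of the mouth of the upright 28 mm hole (50 mm deep) in the top of the latch block: steel, 52 x 52 mm, top 60 mm above the table, at one end of the clamp's fixed base plate. z up; +y points to the pivot of the hold-down bar, 150 mm away. A round lidded mould, 92 mm wide and 54 mm high, stands between.
- bar_hole (a point): Centre of the 28 mm through hole in the flat steel bar, at its top face, 70 mm above the table. Bar 8 mm thick, 30 wide, 56 wide at the hole; passes 2 mm over the block. +y along bar to its pivot, 150 mm off; z up. Starts turned 0.45 to 0.75 rad counter-clockwise from above (end away from robot). Light friction (1.7 N here): stays where left. No stop when closed; can overrun 0.25 rad.
- bar_grip (a point): Upright round grip on the bar's free end: a fixed dark steel stud, 22 mm in diameter, 50 mm tall, on the bar's top face, 218 mm from the pivot and 68 mm beyond the bar's hole. This point is on its axis, 28 mm above the bar's top face, 22 mm below the stud's top. +y along the bar to the pivot, z up.
- thumbscrew_center (a point): Centre of the thumbscrew's upright flat wing: 12 mm thick (x), 40 wide (y), 36 tall (z up). Below: neck 8 mm, flange 44 mm across (underside 30 mm below this point), shank 12 mm thick, 36 long, tapered tip; slides in without turning. About 0.12 kg. Stands in one of 3 holes of a rack (top 55 mm high, 68 mm spacing), wing roughly along the row, by a lower round-knob screw and a hex bolt.
Things that resemble listed ones, but are neither listed nor needed, are in the scene too. What is shaped like the part that bears thumbscrew_center but blue or orange is not meant.

How it is judged:
On the way:
1. the bar is swung so that its hole lies over the latch block's hole (horizontal distance between bar_hole and latch_hole below 0.014 m), for 0.2 s.
At the end, for the whole second after the job is handed in: The bar's hole lies within 16 mm of the latch hole; the wing thumbscrew stands upright (within 10 degrees) through both holes, its wing's centre within 15 mm of the latch hole sideways and 34 to 45 mm above its mouth (flange on the bar: 40 mm), at rest (horizontal distance between bar_hole and latch_hole below 0.016 m and horizontal distance between thumbscrew_center and latch_hole below 0.015 m and z of thumbscrew_center in the frame of latch_hole between 0.034 and 0.045 m and angle between thumbscrew_center's own z axis and vertical below 0.175 rad and linear speed of thumbscrew below 0.02 m/s); the robot touches nothing.
It also fails if it takes over 54 s, if anything falls off the work surface, if the arm or the gripper's body presses on something with over 40 N, if the wrist force passes 120 N, or if a joint passes its speed limit or range.

ROBOT

A 7-joint arm with a two-finger parallel gripper is mounted at the origin on the work surface. World frame = base frame: x ahead of the robot, y to its left, z up, the work surface at z = 0. Lengths are in m, angles in rad, forces in N, time in s.
With the tool pointing down it reaches from about 0.4 to 0.85 m from the base axis. Payload 10.4 kg.
Tool frame: the origin (TCP) lies on the centre line of the jaws, within the pads' length; the fingertips stand 11 mm ahead of it and the grasp point (between the pads) lies 8 mm behind it; z points along the fingers, y is the line along which they close (so a half turn about z gives the same grasp; the last joint's range is limited). The gripper opens to 87 mm and grips with 3 to 60 N. Pads are 19 mm wide; open, the fingers measure 117 mm over their backs; the gripper's body (75 mm by 190 mm) begins 51 mm behind the grasp point.
Start: joints at [1.153, 0.332, -0.065, 1.46, 0.022, 1.35, -0.088], TCP at [0.24, -0.577, 0.234] pointing down, gripper open.
Joint ranges: [-2.6, 2.6], [-0.5, 2.12], [-1.47, 1.34], [0.16, 2.42], [-1.27, 4.41], [0.06, 2.06], [-2.6, 2.6]. Speed limits (rad/s): [2.22, 2.22, 2.79, 2.79, 3.14, 3.14, 3.14].

INTERFACE

Orientations are given as a unit quaternion [x, y, z, w].
In Python, from bench import r gives the robot as it stands.
- The arm moves only by the shell command python3 -m pendant 'ROWS' [OPENING] [FORCE]. ROWS is JSON, a list of rows, each a list of 4 numbers: the shift along the tool's x, y, z in m, then the turn about the tool's z in rad. A call has 1 to 8 rows; each row shifts and turns the commanded pose from where the row before left it, along the tool's axes as they then stand; what a row does not reach is not made up. A row lasts 1/12 s, in which the tool goes at most 41.7 mm and 7.16 degrees, less where a joint would pass 70% of its speed; a pose out of reach is approached as far as the arm can. A call with a gripper value outside its range is refused whole. OPENING is the opening, from 0 (shut) to 1 (fully open), set as the call begins (- or left out, the last holds). The fingers move at their own pace and stop on an object; FORCE is the grip in N (left out, the last holds). Time passes only in rows, so rows that do not move let the fingers close. It gives the time, the measured TCP pose, the force, the opening and the grip force at its end, in the units of the state.
- r.read_state(): the state, without advancing time (a new reading comes with each control period).
- r.camera(name): name is "scene" or "top" or "wrist"; returns a dict with "img" (384x512x3 uint8, red, green, blue), "camera_matrix" (3x3 intrinsics, pixels), "dist_coeffs" ([k1, k2, p1, p2, k3] as OpenCV has them; the pictures are not rectified), "xyz" and "attitude" of the camera in the world. Camera axes: x right, y down, z forward; pixel columns grow to the right and rows downward; lengths in m; the calibration is good to about 2 mm. A picture is of the moment at which its call begins. There is no depth.
- r.close_job(): hands the job in; it is judged then, once.
Trained networks look in the newest picture that a camera, given by its name, has taken for a name from the list of things; names that differ only in an ending like _2 or _b are one class to them, and where a whole thing is asked for, a point or a joint stands for the part that bears it (a point fixed in the world has none). Each returns a list of dicts, best first, with "score" (0 to 1); they miss things now and then, are a little off and sometimes report something else, mostly with a low value. They report only what shows in the picture. A call takes as long as a camera call. They do not tell look-alikes from the thing itself.
- r.outline_of(thing, camera): "mask" (384x512 bool, what is visible of it) and "bbox" ([centre column, centre row, width, height] in pixels, round what is visible of it).
The state is a dict: "time": time; "joint_positions": joint angles; "joint_vel": joint speeds; "joint_torque": joint torques, N m; "ee_pos": TCP position; "eef_rot": TCP orientation; "ft_force": force on the tool from outside, world axes, zero at the start; "torque": the same for the moment, N m; "width": finger opening in m; "grip_force": force on a finger pad.
Only numpy, scipy, OpenCV 4.12 (cv2) and the standard library are available. Lean on these libraries where they do the work, as an engineer would, in place of code of your own. Each camera call takes 0.05 s, during which the arm holds its last target. There are 200 camera calls.

## Working session

There is one attempt and no reset: what is moved stays moved. The work goes in short steps, Python scripts to look and compute and a shell command to move; the robot and the scene stay as the last step left them, time stands still between calls to the robot, and variables do not carry over. Pictures are saved under pics/ and viewed, at most 10 in all, crops included, and the job is handed in when it is done.

```bash
ls; mkdir -p pics
cat > h.py <<'E'
import numpy as np, cv2
from scipy.spatial.transform import Rotation as R
from bench import r
def cam(n):
    c=r.camera(n); a=np.array(c["attitude"],float)
    c["R"]=R.from_quat(a).as_matrix() if a.size==4 else (a if a.shape==(3,3) else R.from_rotvec(a).as_matrix())
    return c
def ray(c,uv):
    p=cv2.undistortPoints(np.array([[uv]],float),np.array(c["camera_matrix"]),np.array(c["dist_coeffs"]))[0,0]
    return np.array(c["xyz"]),c["R"]@np.array([p[0],p[1],1])
def onz(c,uv,z):
    o,d=ray(c,uv); return o+d*(z-o[2])/d[2]
def proj(c,P):
    p,_=cv2.projectPoints(np.array(P,float).reshape(-1,1,3),cv2.Rodrigues(c["R"].T)[0],-c["R"].T@np.array(c["xyz"]),np.array(c["camera_matrix"]),np.array(c["dist_coeffs"])); return p[:,0]
def tri(obs):
    A=np.zeros((3,3));b=np.zeros(3)
    for c,uv in obs:
        o,d=ray(c,uv);d/=np.linalg.norm(d);M=np.eye(3)-np.outer(d,d);A+=M;b+=M@o
    return np.linalg.solve(A,b)
def save(c,n,crop=None,k=1):
    im=c["img"][...,::-1]
    if crop: x,y,w,h=crop; im=im[y:y+h,x:x+w]
    cv2.imwrite("pics/"+n,cv2.resize(im,None,fx=k,fy=k,interpolation=cv2.INTER_CUBIC))
E
python3 - <<'E'
from h import *
np.set_printoptions(precision=4,suppress=True)
ims=[]
for n in ["top","scene"]:
    c=cam(n); print(n,c["attitude"],c["xyz"],c["camera_matrix"][0][0]); save(c,n+"0.png",k=1.5)
    for t in ["latch_hole","bar_hole","bar_grip","thumbscrew_center"]:
        try:
            for d in r.outline_of(t,n)[:4]:print(t,round(d["score"],2),np.round(d["bbox"],1))
        except Exception as e: print(t,e)
s=r.read_state();print(s["ee_pos"],s["eef_rot"],s["time"],s["width"])
E
```

```text
pics
top [ 0.7078 -0.7047  0.0202 -0.046 ] [ 0.4397 -0.0919  0.8315] 347.6268966587825
latch_hole 0.87 [155.5 163.8 120.  106.6]
bar_hole 0.57 [150.4 149.3  85.6  76.1]
bar_grip 0.81 [149.9 147.8  85.2  76.6]
thumbscrew_center 0.75 [317.6 142.7  19.5  18.8]
thumbscrew_center 0.66 [295.9 247.   16.7  17.8]
thumbscrew_center 0.65 [339.2 188.9  20.4  14.9]
thumbscrew_center 0.55 [326.5 237.9  17.8  17.4]
scene [ 0.5687  0.6975 -0.3378 -0.2758] [1.019  0.0374 0.503 ] 357.0121983740102
latch_hole 0.59 [380.  247.4 155.3  85.7]
latch_hole 0.48 [162.2 182.9  20.4  25.1]
bar_hole 0.62 [383.5 253.1 122.   62.6]
bar_grip 0.98 [384.6 256.4 126.   58.7]
thumbscrew_center 0.81 [162.1 181.4  20.1  28.5]
thumbscrew_center 0.59 [171.4 234.4  24.6  47.5]
thumbscrew_center 0.54 [205.6 181.7  22.6  21.3]
thumbscrew_center 0.52 [216.7 157.7  23.   20.2]
[ 0.2404 -0.5769  0.2336] [0.9806 0.1961 0.     0.    ] 0.5 0.08682694504301257
```

View pics/top0.png

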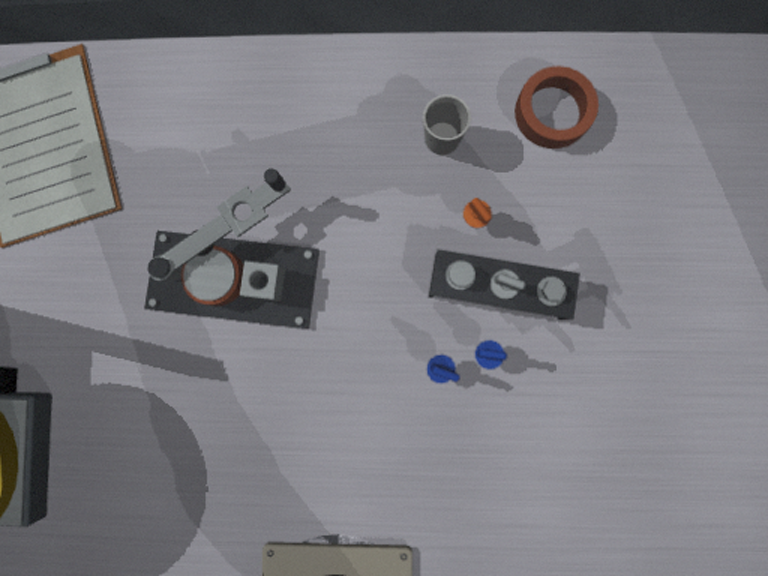

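View pics/scene0.png

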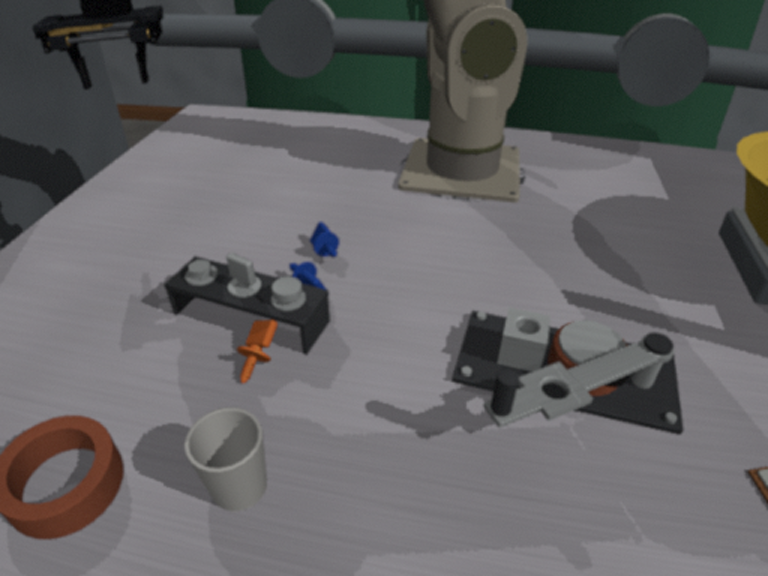

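The top view shows the clamp on the left, with the latch hole at (259,280)/1.5, the bar hole at (243,211)/1.5 and the stud top at (274,178)/1.5. The rack is on the right.

Wing-like candidates in the top view (px/1.5): grey wing in the rack's middle hole (507,284), orange (478,213), blue (441,369) and blue (490,354). Only the grey one in the rack fits; its neighbours are the round knob and the hex bolt. I'll confirm it in a crop.

Run:
```python
from h import *
np.set_printoptions(precision=4,suppress=True)
t=cam("top"); s=cam("scene")
a=cv2.resize(t["img"][150:230,270:400],None,fx=5,fy=5,interpolation=2)
b=cv2.resize(s["img"][160:240,100:230],None,fx=5,fy=5,interpolation=2)[:, :]
c2=cv2.resize(t["img"][100:220,90:220],(433,400),interpolation=2)
im=np.vstack([np.hstack([a,b])]); im=cv2.resize(im,None,fx=.61,fy=.61)
row2=np.hstack([cv2.resize(c2,(352,325)),np.zeros((325,im.shape[1]-352,3),np.uint8)])
s2=cv2.resize(s["img"][200:290,290:460],(440,325*1),interpolation=2);row2[:,352:792]=s2
cv2.imwrite("pics/crop.png",np.vstack([im,row2])[...,::-1]);print(im.shape)
g=lambda c,u,v,z:onz(c,(u/1.5,v/1.5),z)
print("latch",g(t,259,280,.06),g(s,528,326,.06))
print("bar",g(t,243,211,.07),g(s,556,389,.07))
print("stud top",g(t,274,178,.12),g(s,507,379,.12))
for z in(.07,.09,.1):print("pivot top",g(t,159,267,z),g(s,657,345,z))
print("wing top",g(t,507,282,.103),g(s,238,258,.103))
print("flange ends",g(t,460,274,.06),g(t,553,291,.06))
for d in r.outline_of("thumbscrew_center","top"):
    if abs(d["bbox"][0]-339)<6:
        pts=np.argwhere(d["mask"])[:,::-1].astype(np.float32);print(cv2.minAreaRect(pts))
```

```text
(244, 793, 3)
latch [0.5173 0.1161 0.06  ] [0.5238 0.1175 0.06  ]
bar [0.6208 0.141  0.07  ] [0.6272 0.1443 0.07  ]
stud top [0.6563 0.0828 0.12  ] [0.6688 0.0866 0.12  ]
pivot top [0.5357 0.267  0.07  ] [0.5384 0.2646 0.07  ]
pivot top [0.5332 0.2576 0.09  ] [0.5606 0.2541 0.09  ]
pivot top [0.5319 0.2529 0.1   ] [0.5717 0.2489 0.1   ]
wing top [ 0.511  -0.2447  0.103 ] [ 0.5176 -0.2516  0.103 ]
flange ends [ 0.527  -0.1846  0.06  ] [ 0.5021 -0.3212  0.06  ]
((336.7500305175781, 189.75001525878906), (19.091880798339844, 18.384775161743164), 45.0)
```

View pics/crop.png

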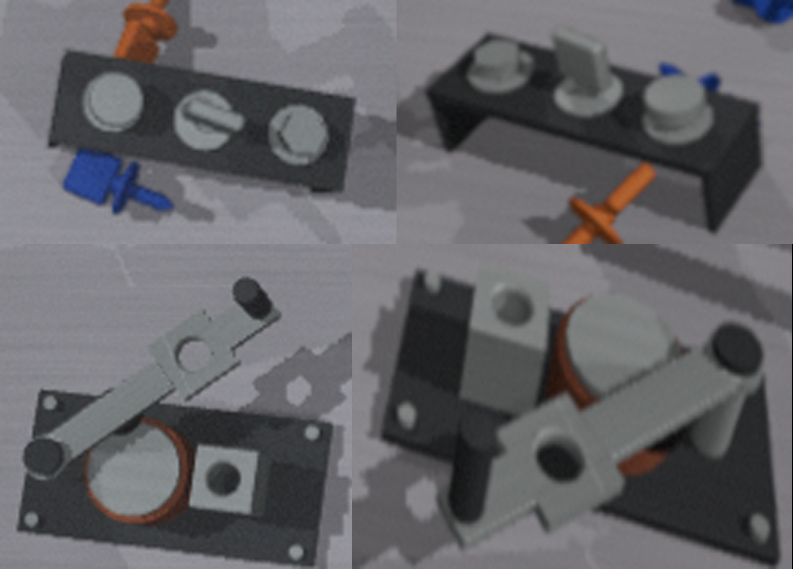

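The crop confirms it: the grey flat wing in the rack's middle hole is the thumbscrew, with the round knob and hex bolt on either side. I estimate the pivot at about (.538,.265) and a swing of about 0.73 rad. I'll turn the tool along the bar first, then go above the stud.

```bash
cat >> h.py <<'E'
def go(x,y,z,yaw):
    "remaining shift in tool axes and turn about tool z (yaw deg of tool x)"
    s=r.read_state(); M=R.from_quat(s["eef_rot"]).as_matrix()
    d=M.T@(np.array([x,y,z])-s["ee_pos"]); cur=np.arctan2(M[1,0],M[0,0])
    t=(cur-np.radians(yaw)+np.pi)%(2*np.pi)-np.pi
    print("t %.2f"%s["time"],"pos",np.round(s["ee_pos"],4),"yaw %.1f"%np.degrees(cur),"F",np.round(s["ft_force"],1),"w %.4f g %.1f"%(s["width"],s["grip_force"]),"\n shift",np.round(d,4),"turn %.3f"%t)
E
python3 -m pendant '[[0,0,0,-0.12],[0,0,0,-0.12],[0,0,0,-0.12],[0,0,0,-0.12],[0,0,0,-0.12],[0,0,0,-0.12],[0,0,0,-0.12],[0,0,0,-0.12]]'
python3 -m pendant '[[0,0,0,-0.12],[0,0,0,-0.12],[0,0,0,-0.12],[0,0,0,-0.12],[0,0,0,-0.12],[0,0,0,-0.12],[0,0,0,-0.11]]'
python3 -c "
from h import *
go(.664,.087,.2,125.2)"
```

```text
time: 1.32
ee_pos: [0.2404, -0.5769, 0.2336]
eef_rot: [0.777, 0.629, -0.0, 0.0]
ft_force: [-0.1, -0.4, -1.2]
width: 0.087
grip_force: 0.0
time: 1.9
ee_pos: [0.2404, -0.577, 0.2336]
eef_rot: [0.458, 0.889, -0.0, 0.0]
ft_force: [0.6, 1.1, -0.8]
width: 0.0871
grip_force: 0.0
t 1.90 pos [ 0.2404 -0.577   0.2336] yaw 125.5 F [ 0.6  1.1 -0.8] w 0.0871 g 0.0 
 shift [0.2943 0.7306 0.0335] turn 0.006
```

```bash
A='x'
python3 -m pendant '[[0.0147,0.0365,0,0],[0.0147,0.0365,0,0],[0.0147,0.0365,0,0],[0.0147,0.0365,0,0],[0.0147,0.0365,0,0],[0.0147,0.0365,0,0],[0.0147,0.0365,0,0],[0.0147,0.0365,0,0]]' >/dev/null
python3 -m pendant '[[0.0147,0.0365,0,0],[0.0147,0.0365,0,0],[0.0147,0.0365,0,0],[0.0147,0.0365,0,0],[0.0147,0.0365,0,0],[0.0147,0.0365,0,0],[0.0147,0.0365,0,0],[0.0147,0.0365,0,0]]' >/dev/null
python3 -m pendant '[[0.0147,0.0365,0,0],[0.0147,0.0365,0,0],[0.0147,0.0365,0,0],[0.0147,0.0365,0,0],[0,0,0.02,0],[0,0,0,0],[0,0,0,0]]' >/dev/null
python3 - <<'E'
from h import *
go(.664,.087,.2,125.2)
w=cam("wrist"); save(w,"w1.png",k=1.5)
print(w["xyz"],proj(w,[[.664,.087,.12],[.5205,.117,.06],[.623,.142,.07]]))
for d in r.outline_of("bar_grip","wrist")[:3]:print(d["score"],d["bbox"])
E
```

```text
t 3.82 pos [0.6672 0.0836 0.2125] yaw 125.2 F [-0.5 -0.4  1.1] w 0.0870 g 0.0 
 shift [ 0.0046 -0.0006  0.0125] turn -0.000
[0.62236338 0.1463316  0.36426117] [[252.6470502  194.26273655]
 [145.90038486  66.09668158]
 [250.75250727 107.57838456]]
0.73 [251.9, 101.5, 62.1, 199.3]
```

View pics/w1.png

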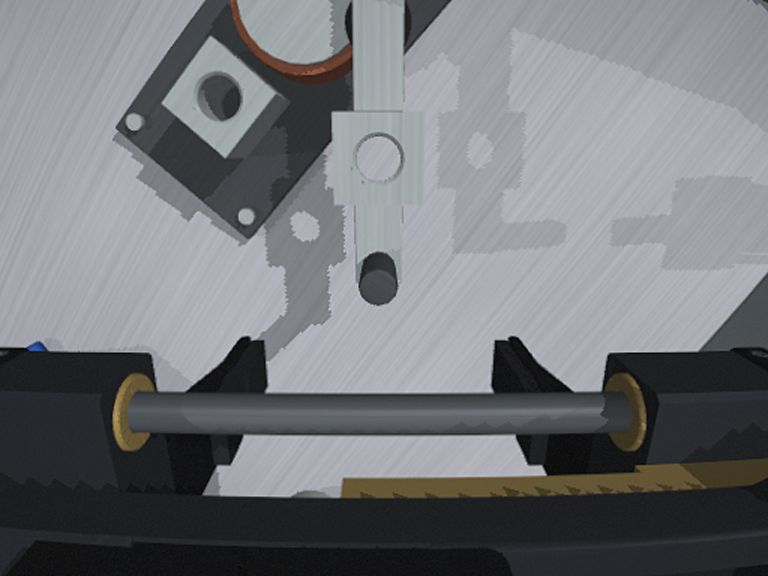

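The wrist view shows the stud top at (252.7,192), the bar hole at (253.3,104.7) and the latch hole at (146,64.7), all within about 3 px of my predictions. The bar is aligned with the tool. I'll refine the positions and compute the swing.

Run:
```python
from h import *
w=cam("wrist")
S=onz(w,(252.7,192),.12)[:2];L=onz(w,(146,64.7),.06)[:2];B=onz(w,(253.3,104.7),.07)[:2]
print("S",S,"L",L,"B",B, np.linalg.norm(S-B))
u=(B-S)/np.linalg.norm(B-S); P=S+.218*u
v=L-P; print("P",P,"PL",np.linalg.norm(v)); 
# pivot from |PL|=|PB|=.15, intersect
m=(L+B)/2;e=(B-L);l=np.linalg.norm(e);n=np.array([-e[1],e[0]])/l
P2=max((m+k*n*np.sqrt(.15**2-l*l/4) for k in(1,-1)),key=lambda p:p[1])
print("P2",P2,"swing",2*np.arcsin(l/.3),"yaw",np.degrees(np.arctan2(*(P2-B)[::-1])),np.degrees(np.arctan2(*u[::-1])), "closed yaw",np.degrees(np.arctan2(*(P2-L)[::-1])))
C=P2+(L-P2)/.15*.218; print("closed stud",C)
go(S[0],S[1],.09,125)
```

```text
S [0.66419246 0.08694333] L [0.52065888 0.11707983] B [0.62467635 0.14432026] 0.06966803482436375
P [0.54054159 0.26648291] PL 0.15072027946592415
P2 [0.53719137 0.26616597] swing 0.7331442415192689 yaw 125.67827189345842 124.55560958841774 closed yaw 83.67220108008439
closed stud [0.51316416 0.04949411]
t 3.97 pos [0.668  0.0824 0.2148] yaw 125.1 F [ 0.2 -0.1 -0.3] w 0.0871 g 0.0 
 shift [ 0.0061 -0.0006  0.1248] turn 0.001
```

```bash
python3 -m pendant '[[0.002,0,0.03,0],[0.002,0,0.03,0],[0.002,0,0.03,0],[0,0,0.025,0],[0,0,0.01,0],[0,0,0,0]]' 
python3 -m pendant '[[0,0,0,0],[0,0,0,0],[0,0,0,0],[0,0,0,0],[0,0,0,0],[0,0,0,0]]' 0 15
python3 -c "
from h import *
go(.6642,.0869,.09,125)"
```

```text
time: 4.47
ee_pos: [0.6633, 0.0872, 0.087]
eef_rot: [0.461, 0.887, -0.001, -0.001]
ft_force: [-0.1, -0.1, 0.4]
width: 0.0866
grip_force: 0.0
time: 4.97
ee_pos: [0.6645, 0.0889, 0.0891]
eef_rot: [0.46, 0.888, 0.0, 0.0]
ft_force: [0.2, 1.0, -0.3]
width: 0.0552
grip_force: 0.0
t 4.97 pos [0.6645 0.0889 0.0891] yaw 125.2 F [ 0.2  1.  -0.3] w 0.0552 g 0.0 
 shift [-0.0015 -0.0014 -0.0009] turn 0.003
```

```bash
python3 -m pendant '[[0,0,0,0],[0,0,0,0],[0,0,0,0],[0,0,0,0],[0,0,0,0],[0,0,0,0],[0,0,0,0],[0,0,0,0]]' 0 15
python3 -m pendant '[[0.0004,-0.0133,0,0.061],[0.0004,-0.0133,0,0.061],[0.0004,-0.0133,0,0.061],[0.0004,-0.0133,0,0.061],[0.0004,-0.0133,0,0.061],[0.0004,-0.0133,0,0.061]]'
python3 -c "
from h import *
go(.5132,.0495,.09,83.6)"
```

```text
time: 5.63
ee_pos: [0.6642, 0.0888, 0.0885]
eef_rot: [0.46, 0.888, -0.0, -0.0]
ft_force: [0.0, -0.8, 0.3]
width: 0.0212
grip_force: 15.0
time: 6.13
ee_pos: [0.5918, 0.0549, 0.0885]
eef_rot: [0.616, 0.788, 0.0, 0.0]
ft_force: [1.5, -1.0, -1.2]
width: 0.0212
grip_force: 15.0
t 6.13 pos [0.5918 0.0549 0.0885] yaw 104.0 F [ 1.5 -1.  -1.2] w 0.0212 g 15.0 
 shift [ 0.0137 -0.0776 -0.0016] turn 0.356
```

```bash
python3 -m pendant '[[0.0004,-0.0133,0,0.061],[0.0004,-0.0133,0,0.061],[0.0004,-0.0133,0,0.061],[0.0004,-0.0133,0,0.061],[0.0004,-0.0133,0,0.061],[0.0002,-0.0100,0,0.046],[0,0,0,0],[0,0,0,0]]'
python3 - <<'E'
from h import *
go(.5132,.0495,.09,83.6)
w=cam("wrist"); save(w,"w2.png",k=1.5); t=cam("top"); 
print(proj(w,[[.5207,.1171,.06],[.5207,.1171,.07]]))
save(t,"t2.png",(90,100,130,120),5)
E
```

```text
time: 6.8
ee_pos: [0.5156, 0.049, 0.0884]
eef_rot: [0.743, 0.67, -0.001, 0.0]
ft_force: [-1.7, -5.4, -1.2]
width: 0.0214
grip_force: 15.0
t 6.80 pos [0.5156 0.049  0.0884] yaw 84.1 F [-1.7 -5.4 -1.2] w 0.0214 g 15.0 
 shift [ 0.0002 -0.0024 -0.0016] turn 0.009
[[250.39146639 118.16631491]
 [250.26842914 119.07172716]]
```

View pics/w2.png

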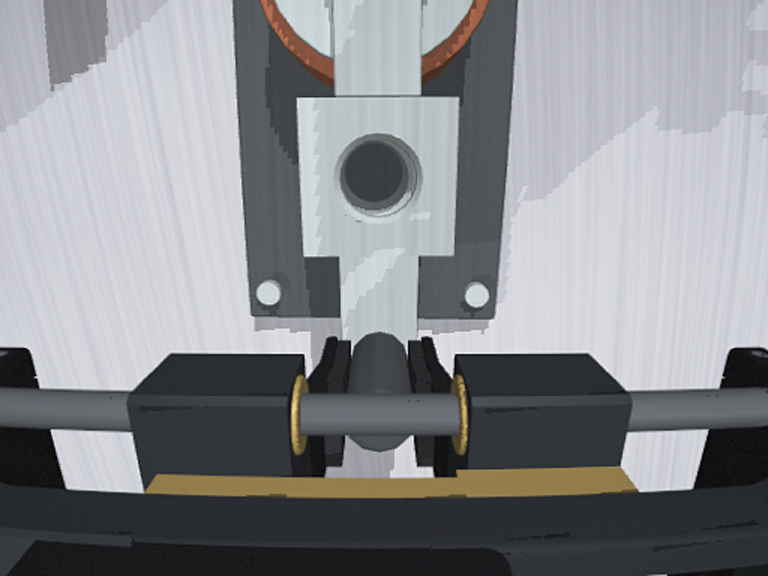

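The bar is over the block: bar hole at (381,175)/1.5, latch hole at (374,173)/1.5, so about 2 mm is left. I'll nudge it, release, rise and measure the move to the wing.

```bash
python3 -m pendant '[[0,-0.002,0,0.009],[0,0,0,0],[0,0,0,0]]'
python3 -m pendant '[[0,0,0,0],[0,0,0,0],[0,0,0,0],[0,0,0,0],[0,0,0,0],[0,0,0,0]]' 0.6
python3 -m pendant '[[0,0,-0.03,0],[0,0,-0.04,0],[0,0,-0.04,0],[0,0,-0.01,0]]'
python3 - <<'E'
from h import *
w=cam("wrist");save(w,"w3.png",(130,0,240,200),3)
go(.514,-.248,.21,70)
E
```

```text
time: 7.15
ee_pos: [0.5144, 0.0491, 0.0884]
eef_rot: [0.746, 0.666, -0.001, 0.0]
ft_force: [-2.0, -6.0, -0.1]
width: 0.0217
grip_force: 15.0
time: 7.65
ee_pos: [0.5143, 0.0505, 0.0886]
eef_rot: [0.745, 0.667, 0.0, 0.0]
ft_force: [-0.6, -0.4, 0.4]
width: 0.0494
grip_force: 0.0
time: 7.98
ee_pos: [0.5165, 0.0512, 0.2147]
eef_rot: [0.745, 0.667, 0.003, 0.003]
ft_force: [1.3, -0.4, -0.3]
width: 0.0522
grip_force: 0.0
t 8.03 pos [0.5166 0.051  0.2141] yaw 83.6 F [ 1.1 -0.4  0.7] w 0.0521 g 0.0 
 shift [-0.2974  0.0307  0.0041] turn 0.237
```

View pics/w3.png

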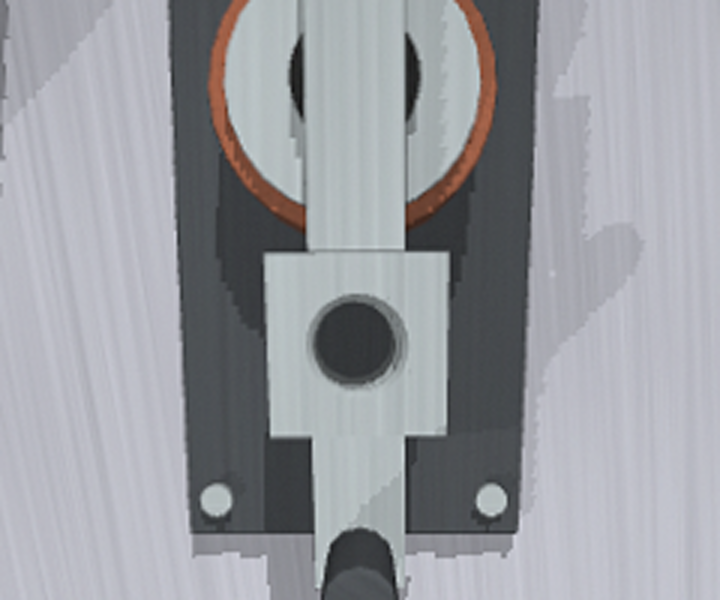

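The holes are concentric within about 1 mm: bar (357,342), latch (354,342) in the crop. Next, the wing.

```bash
python3 - <<'E'
from h import *
w=cam("wrist"); print("hole",onz(w,(248.8,114),.07),onz(w,(248,114),.06))
E
python3 -m pendant '[[-0.037,0.0038,0,0],[-0.037,0.0038,0,0],[-0.037,0.0038,0,0],[-0.037,0.0038,0,0],[-0.037,0.0038,0,0],[-0.037,0.0038,0,0],[-0.037,0.0038,0,0],[-0.037,0.0038,0,0]]' >/dev/null
python3 -m pendant '[[0,0,0,0.12],[0,0,0,0.12],[0,0,0,0],[0,0,0,0]]'
python3 - <<'E'
from h import *
w=cam("wrist");save(w,"w4.png",k=1.5)
print(proj(w,[[.514,-.248,.103]]))
for d in r.outline_of("thumbscrew_center","wrist"):print(d["score"],d["bbox"])
E
```

```text
hole [0.52114431 0.11781187 0.07      ] [0.52031152 0.1175811  0.06      ]
time: 9.08
ee_pos: [0.511, -0.2468, 0.2073]
eef_rot: [0.819, 0.574, -0.0, -0.001]
ft_force: [0.3, 0.1, -1.0]
width: 0.0524
grip_force: 0.0
[[257.18396251 194.92792956]]
0.82 [259.6, 190.6, 45.5, 57.0]
0.79 [312.8, 102.6, 68.9, 45.6]
0.79 [82.6, 176.4, 38.6, 70.1]
0.65 [196.8, 142.7, 39.4, 75.7]
```

View pics/w4.png

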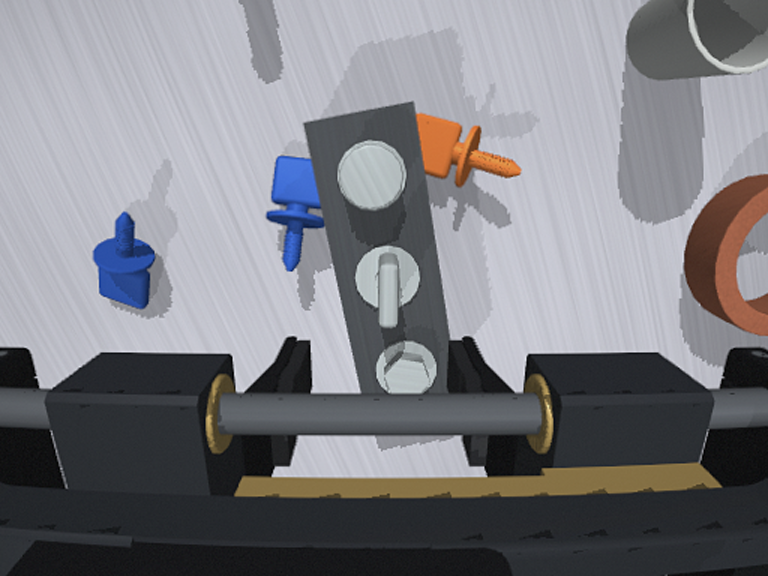

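The wrist view shows the grey wing top at (388.5,292)/1.5, aligned with the tool's x. The round knob is at (372,175) and the hex bolt at (406,370). Descend and grip.

Run:
```python
from h import *
w=cam("wrist"); p=onz(w,(388.5/1.5,292/1.5),.103);print(p); a=onz(w,(389/1.5,256/1.5),.103);b=onz(w,(388.5/1.5,324/1.5),.103);print(a,b,np.degrees(np.arctan2(*(a-b)[1::-1])))
go(p[0],p[1],.077,69.5)
```

```text
[ 0.51582693 -0.24837844  0.103     ]
[ 0.52319012 -0.2284895   0.103     ] [ 0.50924613 -0.26692168  0.103     ] 70.05817831711258
t 9.23 pos [ 0.5113 -0.2467  0.2081] yaw 70.1 F [ 0.  -0.9  0.2] w 0.0521 g 0.0 
 shift [-0.      0.0049  0.1311] turn 0.010
```

```bash
python3 -m pendant '[[0,0.0048,0.01,0],[0,0,0.035,0],[0,0,0.035,0],[0,0,0.03,0],[0,0,0.021,0],[0,0,0,0]]' 0.6
python3 -m pendant '[[0,0,0,0],[0,0,0,0],[0,0,0,0],[0,0,0,0],[0,0,0,0],[0,0,0,0],[0,0,0,0],[0,0,0,0]]' 0 20
python3 -m pendant '[[0,0,0,0],[0,0,0,0]]' 
python3 -c "
from h import *
go(.5158,-.2484,.077,70)"
```

```text
time: 9.73
ee_pos: [0.513, -0.2475, 0.0722]
eef_rot: [0.819, 0.573, -0.002, -0.003]
ft_force: [-0.5, 0.4, -0.4]
width: 0.0522
grip_force: 0.0
time: 10.4
ee_pos: [0.516, -0.2491, 0.0781]
eef_rot: [0.82, 0.572, 0.0, 0.0]
ft_force: [-1.9, 1.3, 5.2]
width: 0.0118
grip_force: 29.1
time: 10.57
ee_pos: [0.5159, -0.249, 0.0781]
eef_rot: [0.82, 0.572, 0.0, 0.0]
ft_force: [-1.8, 0.2, 6.0]
width: 0.0117
grip_force: 29.1
t 10.57 pos [ 0.5159 -0.249   0.0781] yaw 69.8 F [-1.8  0.2  6. ] w 0.0117 g 29.1 
 shift [ 0.0006 -0.0004  0.0011] turn -0.003
```

```bash
python3 -m pendant '[[0,0,-0.015,0],[0,0,-0.02,0],[0,0,-0.025,0],[0,0,-0.035,0],[0,0,-0.035,0],[0,0,-0.03,0],[0,0,0,0],[0,0,0,0]]'
python3 -c "
from h import *
go(.5208,.1177,.238,70)
w=cam('wrist');save(w,'w5.png',k=1.5)"
```

```text
time: 11.23
ee_pos: [0.5165, -0.2491, 0.2389]
eef_rot: [0.82, 0.572, 0.001, 0.001]
ft_force: [-0.4, -0.1, -2.3]
width: 0.0119
grip_force: 29.0
t 11.23 pos [ 0.5165 -0.2491  0.2389] yaw 69.8 F [-0.4 -0.1 -2.3] w 0.0119 g 29.0 
 shift [ 0.3458 -0.1224  0.0004] turn -0.003
```

View pics/w5.png

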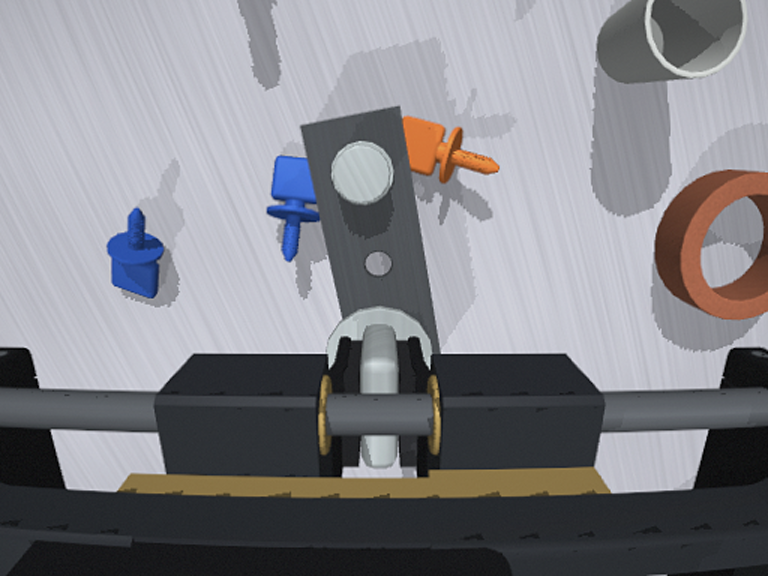

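The wing is held upright and centred at (379,395), and the rack's middle hole at (378,263) is empty. Carry it over.

```bash
python3 -m pendant '[[0.02,-0.007,0,0],[0.035,-0.0124,0,0],[0.035,-0.0124,0,0],[0.035,-0.0124,0,0],[0.035,-0.0124,0,0],[0.035,-0.0124,0,0],[0.035,-0.0124,0,0],[0.035,-0.0124,0,0]]' >/dev/null
python3 -m pendant '[[0.035,-0.0124,0,0],[0.03,-0.0106,0,0],[0.0158,-0.0056,0,0],[0,0,0,0],[0,0,0,0],[0,0,0,0]]'
python3 - <<'E'
from h import *
go(.5208,.1177,.238,70)
t=cam("top");s=cam("scene")
T=np.array(r.read_state()["ee_pos"])
for n,c in(("top",t),("scene",s)):
    print(n,"expect tip",proj(c,[T+[0,0,.007-.066],T+[0,0,.007+.018]]).round(1).tolist())
a=cv2.resize(t["img"][110:230,80:240],(400,300),interpolation=2);b=cv2.resize(s["img"][80:290,280:480],(400,420),interpolation=2)
im=np.zeros((420,800,3),np.uint8);im[:300,:400]=a;im[:,400:]=b
cv2.imwrite("pics/t5.png",im[...,::-1])
for n in("top","scene"):
    for d in r.outline_of("thumbscrew_center",n)[:6]:print(n,round(d["score"],2),np.round(d["bbox"]))
E
```

```text
time: 12.45
ee_pos: [0.5197, 0.1166, 0.2362]
eef_rot: [0.82, 0.572, -0.001, -0.0]
ft_force: [1.1, -0.4, -1.5]
width: 0.0124
grip_force: 29.0
t 12.45 pos [0.5197 0.1166 0.2362] yaw 69.8 F [ 1.1 -0.4 -1.5] w 0.0124 g 29.0 
 shift [ 0.0014  0.0006 -0.0018] turn -0.004
top expect tip [[156.5, 179.1], [141.1, 173.0]]
scene expect tip [[363.5, 162.5], [373.9, 115.8]]
top 0.76 [307. 157.  27.  25.]
top 0.7 [151. 182.  21.  15.]
top 0.6 [305. 275.  30.  27.]
scene 0.96 [368. 141.  28.  43.]
scene 0.96 [180. 236.  44.  26.]
scene 0.42 [197. 185.  20.   9.]
```

View pics/t5.png

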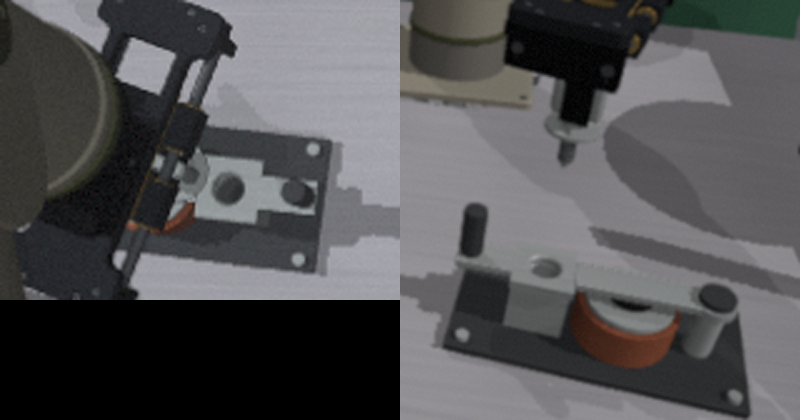

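The shank tip shows at (363,161.5) in the scene image, where (363.5,162.5) was expected. The screw hangs straight, and the bar hole is open below it at crop (546,267). Lower it in.

```bash
python3 -m pendant '[[0.0014,0.0006,0.02,0],[0,0,0.025,0],[0,0,0.02,0],[0,0,0.012,0],[0,0,0,0],[0,0,0,0]]'
python3 -m pendant '[[0,0,0.012,0],[0,0,0.012,0],[0,0,0.012,0],[0,0,0.012,0],[0,0,0.01,0],[0,0,0,0],[0,0,0,0]]'
python3 -c "
from h import *
go(.5208,.1177,.093,70)"
```

```text
time: 13.15
ee_pos: [0.5212, 0.1187, 0.1608]
eef_rot: [0.82, 0.572, -0.0, -0.0]
ft_force: [0.1, 0.8, -0.9]
width: 0.0118
grip_force: 29.0
time: 13.73
ee_pos: [0.5208, 0.119, 0.1018]
eef_rot: [0.82, 0.572, -0.001, -0.0]
ft_force: [0.3, 0.3, -1.2]
width: 0.0118
grip_force: 29.0
t 13.73 pos [0.5208 0.119  0.1018] yaw 69.8 F [ 0.3  0.3 -1.2] w 0.0118 g 29.0 
 shift [-0.0012  0.0005  0.0088] turn -0.003
```

No contact force. Last millimetres, then release.

```bash
python3 -m pendant '[[-0.001,0,0.004,0],[0,0,0.003,0],[0,0,0.001,0],[0,0,0,0],[0,0,0,0]]'
python3 -m pendant '[[0,0,0,0],[0,0,0,0],[0,0,0,0],[0,0,0,0],[0,0,0,0],[0,0,0,0]]' 0.5
python3 -m pendant '[[0,0,-0.015,0],[0,0,-0.03,0],[0,0,-0.04,0],[0,0,-0.04,0],[0,0,-0.02,0],[0,0,0,0],[0,0,0,0]]'
python3 - <<'E'
from h import *
w=cam("wrist");t=cam("top");s=cam("scene")
im=np.zeros((600,800,3),np.uint8)
im[:,:400]=cv2.resize(w["img"][0:384,128:384],(400,600),interpolation=2)
im[:300,400:]=cv2.resize(t["img"][110:230,80:240],(400,300),interpolation=2)
im[300:,400:]=cv2.resize(s["img"][170:290,290:450],(400,300),interpolation=2)
cv2.imwrite("pics/f.png",im[...,::-1])
print("scene expect",proj(s,[[.5207,.1175,.118],[.5207,.1175,.075]]).tolist())
for n in("wrist","scene"):
    for d in r.outline_of("thumbscrew_center",n)[:4]:print(n,round(d["score"],2),np.round(d["bbox"]))
print("wrist expect top",proj(w,[[.5207,.1175,.118]]))
go(.5208,.1177,.2,70)
E
```

```text
time: 14.15
ee_pos: [0.5209, 0.1181, 0.0947]
eef_rot: [0.82, 0.572, 0.0, 0.0]
ft_force: [1.0, 0.2, -1.7]
width: 0.0115
grip_force: 29.0
time: 14.65
ee_pos: [0.5209, 0.118, 0.0946]
eef_rot: [0.82, 0.572, 0.0, 0.0]
ft_force: [-0.0, 0.9, 0.9]
width: 0.0406
grip_force: 0.0
time: 15.23
ee_pos: [0.5214, 0.1182, 0.2407]
eef_rot: [0.82, 0.572, 0.001, 0.001]
ft_force: [0.0, 0.8, -0.2]
width: 0.0435
grip_force: 0.0
scene expect [[357.7463447599699, 191.4920065690312], [353.4099260960851, 210.06225802425243]]
wrist 0.71 [250. 186.  44.  50.]
scene 0.78 [220. 158.  24.  19.]
scene 0.64 [180. 237.  42.  24.]
scene 0.56 [353. 204.  20.  30.]
wrist expect top [[252.39677322 190.11176714]]
t 15.48 pos [0.5203 0.1179 0.2383] yaw 69.8 F [ 0.1  0.6 -0.1] w 0.0436 g 0.0 
 shift [0.0001 0.0006 0.0383] turn -0.003
```

View pics/f.png

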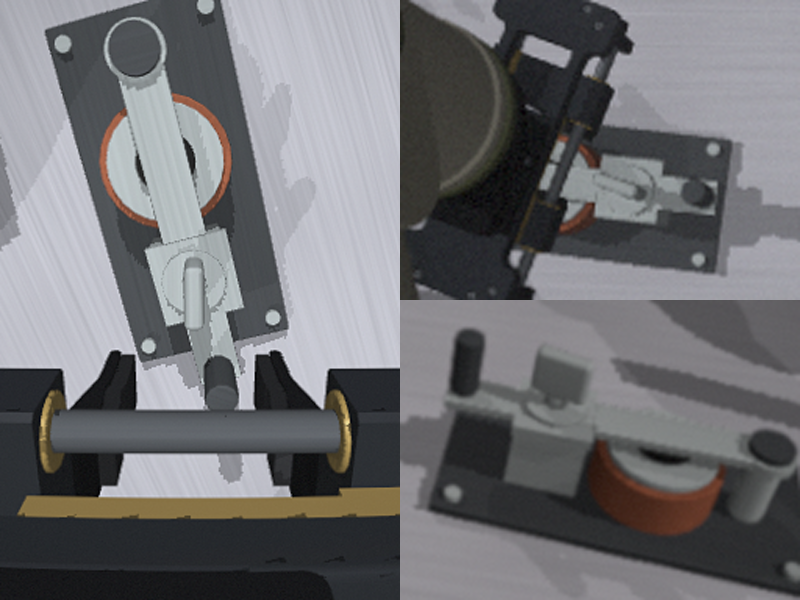

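The screw stands upright with its flange flat on the bar. In the scene image the wing top is at about (356.4,190.8), against an expected (357.7,191.5), and the gripper is well clear. Handing in.

```bash
python3 -c "
from bench import r
print(r.close_job())"
```

```text
the job is handed in; nothing more can be done
None
```

The clamp is closed: the bar's hole is within about 1 mm of the latch hole, and the wing thumbscrew stands upright through both holes with its flange on the bar; I handed the job in at about 15.5 s, and no verdict came back.

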